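# Set the stand's post to its length mark and lock the cam lever

### The arm

A 6-joint arm with a two-finger parallel gripper is mounted at the origin on a cart in front of the work surface, level with it; the furniture and walls round the work are solid. World frame = base frame: x ahead of the robot, y to its left, z up, the work surface at z = 0. Lengths are in m, angles in degrees, forces in N, time in s.
With the tool pointing down it reaches from about 0.35 to 0.875 m from the base axis. Payload 4.2 kg.
Tool frame: the origin (TCP) lies midway between the tips of the shut fingers; the grasp point (between the pads) lies 19 mm behind it (r.pinch_z is the distance from the TCP to the grasp point, in m); z points along the fingers, y is the line along which they close (so a half turn about z gives the same grasp; the last joint's range is limited). The gripper opens to 87 mm and grips with 3 to 60 N. Pads are 19 mm wide; open, the fingers measure 117 mm over their backs; the gripper's body (75 mm by 190 mm) begins 51 mm behind the grasp point.
Start: joints at [90.562, 22.042, 0.453, 0, -68.411, -14.817], TCP at [0.154, 0.606, 0.223] pointing down, gripper open.
Joint ranges: [-179.83, 179.83], [-69.29, 118.12], [-61.27, 80.66], [-181.25, 117.63], [-171.15, -9.14], [-177.46, 177.46]. Speed limits (degrees/s): [159.86, 159.86, 180, 180, 180, 180].

### API

Orientations are given as a 3x3 rotation matrix whose columns are the frame's x, y, z axes.
In Python, from station import r, imaging, models gives the robot as it stands. The module is installed in compiled form; this text tells all that it offers.
- The arm moves only by the tool apply_moves, never from a script. Its argument "moves" is a list of rows, each a list of 2 entries, a list of its own where there are three numbers: the shift along the tool's x, y, z in m, then the turn about the tool's z in degrees. A call has 1 to 5 rows; each row shifts and turns the commanded pose from where the row before left it, along the tool's axes as they then stand; what a row does not reach is not made up. A row lasts 1/12 s, in which the tool goes at most 41.7 mm and 7.16 degrees, less where a joint would pass 70% of its speed; a pose out of reach is approached as far as the arm can. A call is refused whole if a number of a shift passes 0.0417 or a number of a turn 7.16, either way. A call with a gripper value outside its range is refused whole. "hand" is the finger opening in m, from 0 to 0.087, set as the call begins (left out, the last holds). The fingers move at their own pace and stop on an object; the grip force is fixed at half the most. Time passes only in rows, so rows that do not move let the fingers close. It gives the time, the measured TCP pose, the force, the opening and the grip force at its end, in the units of the state.
- r.sense(): the state, without advancing time (a new reading comes with each control period).
- imaging.capture(name): name is "scene" or "top" or "wrist"; returns a dict with "frame" (400x640x3 uint8, blue, green, red), "intrinsics" (3x3 intrinsics, pixels), "eye" and "orientation" of the camera in the world. Camera axes: x right, y down, z forward; pixel columns grow to the right and rows downward; lengths in m; the calibration is good to about 2 mm. A picture is of the moment at which its call begins. There is no depth.
- r.finish_job(): hands the job in; it is judged then, once.
Trained networks look in a picture, given as the dict that the camera call returned (one of the last four; its "shot" number tells which), for a name from the list of things; names that differ only in an ending like _2 or _b are one class to them, and where a whole thing is asked for, a point or a joint stands for the part that bears it (a point fixed in the world has none). Each returns a list of dicts, best first, with "confidence" (0 to 1); they miss things now and then, are a little off and sometimes report something else, mostly with a low value. They report only what shows in the picture. A call takes as long as a camera call. They do not tell look-alikes from the thing itself.
- models.cut_out(picture, target): "region" (400x640 bool, what is visible of it) and "extent" ([left, top, width, height] as shares, 0 to 1, of the picture: columns of its width, rows of its height, round what is visible of it).
- models.place_of(picture, target): "at" ([column, row] as shares, 0 to 1, of the picture: columns of its width, rows of its height: a listed point, or the origin of a listed thing).
The state is a dict: "time_s": time; "joints": joint angles; "joint_velocities": joint speeds; "effort": joint torques, N m; "tcp_pos": TCP position; "ee_rot": TCP orientation; "wrist_force": force on the tool from outside, world axes, zero at the start; "moment": the same for the moment, N m; "gripper_width": opening from 0.0 (shut) to 1.0 (fully open); "gripper_force": force on a finger pad.
Only numpy, scipy, OpenCV 4.12 (cv2) and the standard library are available. Lean on these libraries where they do the work, as an engineer would, in place of code of your own. Each camera call takes 0.05 s, during which the arm holds its last target. There are 200 camera calls.

### The job

Take the post that has a raised ring out of the wooden block, stand it upright in the bore of the small metal stand, and hold it so that the ring is level with the tip of the stand's index tab; the post would sink if let go. Only then, still holding the post there with the same hand, swing the cam lever fully closed against its stop by turning the hand about the post so that the side of a finger pushes the paddle. Finish while still holding the post at its mark with the lever closed, and leave the plain post and the other things on the desk where they are.

Things in the scene. Friction and masses are not known exactly. Their poses are not given: they have to be found in the camera images.
- post: Loose round aluminium post with a raised ring, upright in either hole of the block. Shaft 26 mm across, 106 mm long, 0.1 to 0.2 kg; origin at the centre of its foot, z up along it. The lowest 12 mm taper to 14 mm across. Grip the 42 mm of shaft above the ring, from above, fingertips a few mm above the ring (below it they would meet the stand's index tab).
- post_ring (a point): Centre of the post's raised ring, on the post's axis, 62 mm above its foot. The ring, of dark steel, is 35 mm across and 4 mm thick (60 to 64 mm above the foot).
- plain_post: The other post in the block: the same 26 x 106 mm but without a ring. Leave it in its hole.
- block: Fixed wooden storage block, 70 x 164 x 52 mm, origin under its centre. Two round holes 29 mm across at y = -45 and +45 mm in its frame, floor 6 mm above the worktop: the posts stand 46 mm deep in them. Close the fingers along the block's x axis (across the row) to stay clear of the neighbouring post.
- stand: Fixed metal stand, origin under its centre. Round foot 128 mm across, 12 mm high; on it a square aluminium collar 54 x 54 mm, top 75 mm above the worktop, with a vertical round bore on the stand's axis. A narrow index tab (12 mm wide) rises from the collar's top on the stand's -x side, 23 mm from the axis; its tip is 97 mm above the worktop. The cam lever turns round the collar.
- stand_bore (a point): Centre of the bore's mouth, on the stand's axis at the collar's top, 75 mm above the worktop. Bore 29 mm across, 5 mm chamfer at the mouth, floor 12 mm above the worktop. Let go, the post sinks until its ring lies on the collar, 20 mm below the mark.
- stand_mark (a point): Point on the bore's axis at the height of the index tab's tip, 97 mm above the worktop: where the ring's centre must be.
- lever (a joint): Cam lever, turning about the vertical axis of the bore, rad. 0 = fully closed, paddle towards the stand's +y, strut against a fixed stop; it opens counter-clockwise seen from above, up to 1.0, and starts 0.55 to 0.85 open: it closes clockwise. Friction about 0.06 N m, no spring: it stays where it is left. Closing it does not carry the post: keep holding.
- lever_paddle (a point): Centre of the lever's upright paddle: a radial blade 7 mm thick, 20 to 56 mm from the bore's axis, 100 to 137 mm above the worktop (this point 38 mm out, at 118 mm). Come down on the bore with the line of the fingers about 65 degrees counter-clockwise of the paddle, clear of it, then turn clockwise about the bore's axis: a finger 22 mm wide meets it at about 40 degrees.
- eraser: Bystander: eraser, 22x46x13 mm, flat on the worktop; origin under its centre.
- sticky_notes: Bystander: pad of sticky notes, 76x76x13 mm, flat on the worktop; origin under its centre.
- usb_stick: Bystander: small memory stick, 18x53x9 mm, flat on the worktop; origin under its centre.
- glue_stick: Bystander: round glue stick standing upright, 26 mm across, 90 mm tall; origin under its centre.
Mind the look-alikes: they are no part of the job. What is shaped like the post but blue or yellow is not meant.

How it is judged:
By the outcome, as a careful person would: the job done as asked, in the order asked, and still so for the second after the job is handed in, while the arm keeps its last pose, push and grip.
It also fails if it takes over 51 s, if anything falls off the work surface, if the arm or the gripper's body presses on something with over 40 N, if the wrist force passes 120 N, or if a joint passes its speed limit or range.

## Working session

There is one attempt and no reset: what is moved stays moved. The work goes in short steps, Python scripts to look and compute and a tool call to move; the robot and the scene stay as the last step left them, time stands still between calls to the robot, and variables do not carry over. Pictures are saved under pics/ and viewed, at most 10 in all, crops included, and the job is handed in when it is done.

Besides the shell and the picture viewer there is one more tool, called after "Call:" in YAML: its name, and indented under it one key for each argument. apply_moves: Moves the arm, as the interface text tells. Its arguments: {"type":"object","properties":{"moves":{"type":"array"},"hand":{"type":"number"}},"required":["moves"]}

```bash
mkdir -p pics; cat > h.py <<'E'
import numpy as np, cv2
from station import r, imaging, models
def px2ray(p,uv):
    K=np.array(p["intrinsics"]);R=np.array(p["orientation"])
    d=R@np.linalg.solve(K,[uv[0],uv[1],1]);return np.array(p["eye"]),d
def onz(p,uv,z):
    e,d=px2ray(p,uv);return e+d*(z-e[2])/d[2]
def proj(p,X):
    q=np.array(p["orientation"]).T@(np.array(X)-np.array(p["eye"]));q=np.array(p["intrinsics"])@q;return q[:2]/q[2]
def tri(obs):
    A=np.zeros((3,3));b=np.zeros(3)
    for p,uv in obs:
        e,d=px2ray(p,uv);d=d/np.linalg.norm(d);M=np.eye(3)-np.outer(d,d);A+=M;b+=M@e
    return np.linalg.solve(A,b)
E
python3 - <<'E'
from h import *
np.set_printoptions(precision=4,suppress=True)
s=r.sense();print(s["tcp_pos"],s["ee_rot"],s["time_s"],r.pinch_z)
P={n:imaging.capture(n) for n in ("scene","top","wrist")}
for n,p in P.items():
    cv2.imwrite(f"pics/{n}0.png",p["frame"]);print(n,p["eye"])
    for t in ["post","post_ring","plain_post","block","stand","stand_bore","stand_mark","lever_paddle"]:
        print(n,t,[(np.round(np.array(d["at"])*[640,400],1).tolist(),round(d["confidence"],2)) for d in models.place_of(p,t)])
print(r.sense()["time_s"])
E
```

```text
[0.1537 0.6052 0.2215] [[ 0.9692 -0.2464 -0.0005]
 [-0.2464 -0.9692 -0.0021]
 [ 0.0001  0.0022 -1.    ]] 0.0 0.0187
scene [-0.281  -0.5064  0.801 ]
scene post [([212.4, 224.4], 0.8), ([243.9, 191.0], 0.71), ([231.6, 209.9], 0.7), ([232.7, 173.5], 0.62), ([213.7, 173.1], 0.46)]
scene post_ring [([231.4, 190.5], 0.83), ([204.8, 209.9], 0.65), ([229.0, 162.7], 0.58), ([242.1, 174.8], 0.55), ([209.7, 152.8], 0.55)]
scene plain_post [([327.2, 178.2], 0.51), ([270.2, 193.5], 0.46)]
scene block [([257.0, 195.4], 0.75), ([378.3, 193.1], 0.51), ([337.1, 211.8], 0.31), ([446.4, 276.0], 0.24)]
scene stand [([333.0, 207.5], 0.82), ([339.5, 182.8], 0.67)]
scene stand_bore [([337.8, 189.5], 0.9)]
scene stand_mark [([335.9, 184.8], 0.7), ([427.4, 252.5], 0.28)]
scene lever_paddle [([328.0, 178.2], 0.71)]
top [0.3467 0.0699 1.7118]
top post [([252.3, 216.6], 0.6), ([225.7, 207.6], 0.5), ([262.5, 243.0], 0.5), ([264.4, 258.4], 0.5), ([210.7, 214.4], 0.49), ([420.4, 202.1], 0.33)]
top post_ring [([258.0, 264.0], 0.59), ([222.6, 203.2], 0.51), ([259.8, 239.2], 0.48), ([204.2, 214.3], 0.43), ([249.7, 216.9], 0.37)]
top plain_post [([273.4, 208.9], 0.39)]
top block [([264.1, 214.3], 0.77), ([253.9, 217.7], 0.31)]
top stand [([323.1, 189.5], 0.67), ([327.2, 186.0], 0.63), ([320.3, 189.8], 0.53)]
top stand_bore [([329.3, 186.1], 0.92), ([253.2, 214.3], 0.23)]
top stand_mark [([325.0, 183.3], 0.76)]
top lever_paddle [([321.6, 191.8], 0.72)]
wrist [0.2276 0.586  0.3847]
wrist post []
wrist post_ring []
wrist plain_post []
wrist block []
wrist stand []
wrist stand_bore []
wrist stand_mark []
wrist lever_paddle []
1.35
```

```bash
python3 - <<'E'
import cv2
a=cv2.imread("pics/scene0.png")[120:270,170:370];b=cv2.imread("pics/top0.png")[150:300,180:380]
cv2.imwrite("pics/c1.png",cv2.resize(a,None,fx=4,fy=4,interpolation=cv2.INTER_CUBIC))
cv2.imwrite("pics/c2.png",cv2.resize(b,None,fx=4,fy=4,interpolation=cv2.INTER_CUBIC))
E
```

```text
(no output)
```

View pics/c1.png

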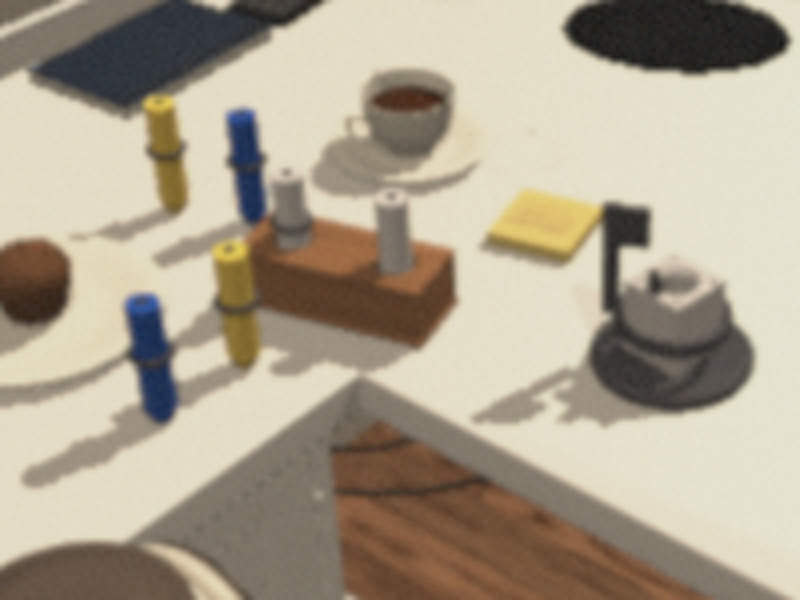

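View pics/c2.png

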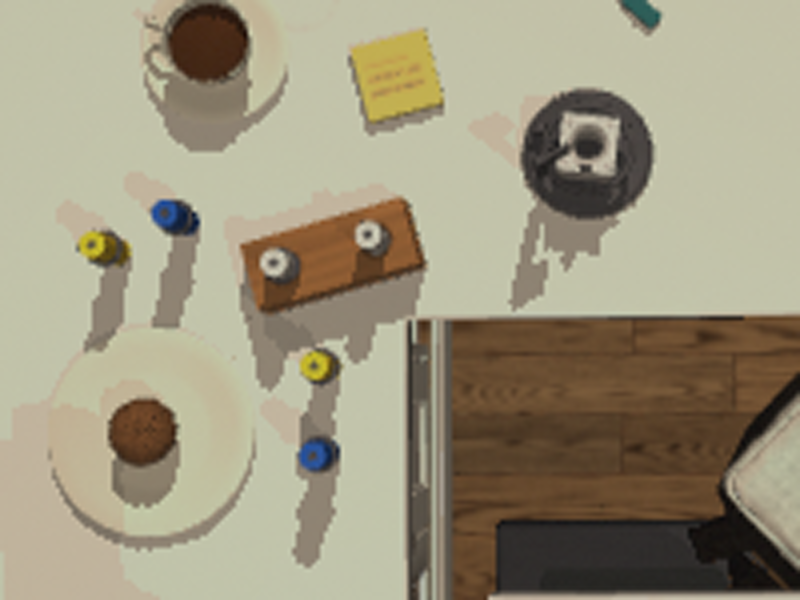

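The two aluminium posts in the block are the candidates. In scene, the one at (243,172) has a dark ring at (243,177) and the one at (268,176) is plain. The four ringed posts in blue and yellow, at (211,158), (231,158), (208,207) and (229,193), are look-alikes. The target is therefore the left post in the block, top view (250,217).

```bash
python3 - <<'E'
from h import *
np.set_printoptions(precision=4,suppress=True)
S=imaging.capture("scene");T=imaging.capture("top")
tgt={"ring":((242.1,174.8),(249.7,216.9)),"bore":((337.8,189.5),(329.3,186.1)),"mark":((335.9,184.8),(325.0,183.3)),"paddle":((328,178.2),(321.6,191.8))}
for k,(a,b) in tgt.items():
    X=tri([(S,a),(T,b)]);print(k,X,proj(S,X)-a,proj(T,X)-b)
# block outline in top (crop px/4+offset): top corners z=.052
c=np.array([[242,245],[405,198],[424,262],[263,310]])/4+[180,150]
Q=np.array([onz(T,u,z)[:2] for u,z in zip(c,[.052]*4)]);print(Q,Q.mean(0))
for u in [(278,262),(371,236)]: print("posttop",onz(T,np.array(u)/4+[180,150],.112))
for u in [(587,153)]: print("foot",onz(T,np.array(u)/4+[180,150],.006))
for u in [(587,141),(559,114),(621,115),(617,178),(556,174)]: print("collar",onz(T,np.array(u)/4+[180,150],.075))
for u in [(538,160),(566,146),(586,167)]: print("paddle/tab",onz(T,np.array(u)/4+[180,150],.13))
print(onz(T,(329.3,186.1),.075),onz(T,(320,200),0)-onz(T,(320,201),0))
E
```

```text
ring [0.4625 0.3463 0.069 ] [-0.1318  0.0035] [ 0.0761 -0.0789]
bore [0.5707 0.0499 0.0815] [ 1.4679 -0.1046] [-0.911   0.7199]
mark [0.5813 0.0653 0.086 ] [ 1.2107 -0.0849] [-0.7584  0.6019]
paddle [0.5471 0.0753 0.1233] [-0.0462  0.0029] [ 0.0285 -0.023 ]
[[0.4854 0.3847]
 [0.5284 0.2295]
 [0.4672 0.2116]
 [0.4234 0.3642]] [0.4761 0.2975]
posttop [0.4644 0.3402 0.112 ]
posttop [0.4872 0.255  0.112 ]
foot [0.5756 0.0554 0.006 ]
collar [0.5777 0.0559 0.075 ]
collar [0.6037 0.0819 0.075 ]
collar [0.602  0.0235 0.075 ]
collar [0.5423 0.0282 0.075 ]
collar [0.5468 0.0854 0.075 ]
paddle/tab [0.5531 0.101  0.13  ]
paddle/tab [0.5656 0.0755 0.13  ]
paddle/tab [0.5461 0.0576 0.13  ]
[0.5743 0.0463 0.075 ] [ 0.0039 -0.      0.    ]
```

```bash
cat >> h.py <<'E'
def plan(target,yaw=None,n=None,vmax=.04):
    """rows from the measured pose to target TCP [x,y,z], tool-y yaw in deg; keeps the tool vertical in the plan"""
    s=r.sense();p=np.array(s["tcp_pos"]);R=np.array(s["ee_rot"]);y0=np.degrees(np.arctan2(R[1,1],R[0,1]))
    dy=0 if yaw is None else (yaw-y0+180)%360-180
    D=np.array(target)-p
    if n is None:n=max(1,int(np.ceil(max(np.linalg.norm(D)/vmax,abs(dy)/7.1))))
    print("from",p.round(4),round(y0,2),"D",D.round(4),"dyaw",round(dy,2),"n",n)
    for i in range(n):
        a=np.radians(y0+dy*i/n);Ri=np.array([[-np.sin(a),np.cos(a),0],[np.cos(a),np.sin(a),0],[0,0,-1]])
        print("[[%.4f,%.4f,%.4f],%.2f]"%(*(Ri.T@D/n),-dy/n),end=",")
    print()
E
python3 -c "
from h import *
plan([.462,.343,.235],-165)"
```

```text
from [0.1539 0.6057 0.2226] -104.26 D [ 0.3081 -0.2627  0.0124] dyaw -60.74 n 11
[[0.0330,0.0163,-0.0011],5.52],[[0.0344,0.0130,-0.0011],5.52],[[0.0355,0.0096,-0.0011],5.52],[[0.0363,0.0062,-0.0011],5.52],[[0.0367,0.0026,-0.0011],5.52],[[0.0368,-0.0009,-0.0011],5.52],[[0.0365,-0.0044,-0.0011],5.52],[[0.0359,-0.0079,-0.0011],5.52],[[0.0350,-0.0114,-0.0011],5.52],[[0.0338,-0.0147,-0.0011],5.52],[[0.0322,-0.0179,-0.0011],5.52],
```

Call:
apply_moves:
  moves:
    - [[0.033,0.0163,-0.001],5.5]
    - [[0.0344,0.013,-0.001],5.5]
    - [[0.0355,0.0096,-0.001],5.5]
    - [[0.0363,0.0062,-0.001],5.5]
    - [[0.0367,0.0026,-0.001],5.5]
  hand: 0.087

```text
time_s: 1.87
tcp_pos: [0.2949, 0.4852, 0.2278]
ee_rot: [[0.743, -0.669, 0.0], [-0.669, -0.743, 0.0], [-0.0, -0.0, -1.0]]
wrist_force: [0.1, 0.1, 0.9]
gripper_width: 1.0
gripper_force: 0.0
```

Call:
apply_moves:
  moves:
    - [[0.0368,-0.0009,-0.001],5.5]
    - [[0.0365,-0.0044,-0.001],5.5]
    - [[0.0359,-0.0079,-0.001],5.5]
    - [[0.035,-0.0114,-0.001],5.5]
    - [[0.0338,-0.0147,-0.001],5.5]

```text
time_s: 2.28
tcp_pos: [0.4354, 0.3661, 0.2329]
ee_rot: [[0.35, -0.937, 0.0], [-0.937, -0.35, 0.0], [-0.0, -0.001, -1.0]]
wrist_force: [-0.7, 0.7, 0.7]
gripper_width: 1.0
gripper_force: 0.0
```

Call:
apply_moves:
  moves:
    - [[0.0322,-0.0179,-0.001],5.5]
    - [[0,0,0],0]
    - [[0,0,0],0]

```text
time_s: 2.53
tcp_pos: [0.4637, 0.3422, 0.2334]
ee_rot: [[0.26, -0.966, -0.0], [-0.966, -0.26, -0.0], [-0.0, 0.0, -1.0]]
wrist_force: [-0.1, -0.1, -0.1]
gripper_width: 1.006
gripper_force: 0.0
```

```bash
python3 - <<'E'
from h import *
np.set_printoptions(precision=4,suppress=True)
s=r.sense();print(s["tcp_pos"],s["joints"],s["time_s"],s["wrist_force"])
W=imaging.capture("wrist");cv2.imwrite("pics/w1.png",W["frame"])
print(W["eye"],np.array(W["orientation"]))
for t,z in [("post_ring",.068),("post",.006),("plain_post",.006),("block",0)]:
    for d in models.place_of(W,t):
        u=np.array(d["at"])*[640,400];print(t,u,round(d["confidence"],2),onz(W,u,z))
E
```

```text
[0.4637 0.3422 0.2334] [ 52.5257  16.8695  -5.612   -0.0038 -67.5223 -37.4712] 2.5333 [-0.1147 -0.1111 -0.0541]
[0.4832 0.2676 0.3966] [[-0.9656 -0.2498 -0.0721]
 [-0.26    0.9275  0.2685]
 [-0.0002  0.278  -0.9606]]
post_ring [273.088 294.12 ] 0.95 [0.4815 0.5073 0.068 ]
post_ring [260.8 249. ] 0.9 [0.5109 0.4467 0.068 ]
post_ring [321.088 182.8  ] 0.82 [0.4598 0.3437 0.068 ]
post_ring [463.104 194.   ] 0.61 [0.2922 0.3128 0.068 ]
post [266.624 229.68 ] 0.98 [0.5143 0.4476 0.006 ]
post [388.928 163.2  ] 0.95 [0.3723 0.3069 0.006 ]
post [443.52 176.8 ] 0.74 [0.2924 0.3053 0.006 ]
post [313.6  171.52] 0.73 [0.4696 0.3452 0.006 ]
post [196.48  58.08] 0.66 [0.6478 0.2439 0.006 ]
plain_post [315.52 104.28] 0.72 [0.49   0.2584 0.006 ]
block [317.504 142.6  ] 0.78 [0.4746 0.306  0.    ]
block [318.72 173.4 ] 0.57 [0.4618 0.3471 0.    ]
```

View pics/w1.png

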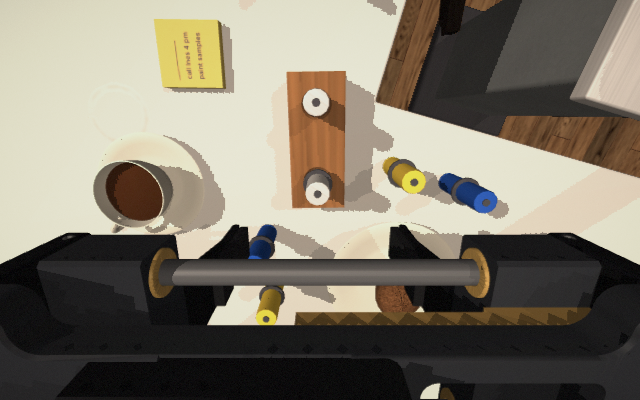

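```bash
python3 - <<'E'
from h import *
np.set_printoptions(precision=4,suppress=True)
W=imaging.capture("wrist");f=W["frame"]
cv2.imwrite("pics/w1c.png",cv2.resize(f[60:220,260:420],None,fx=3.5,fy=3.5,interpolation=cv2.INTER_CUBIC))
g=cv2.cvtColor(f,cv2.COLOR_BGR2HSV)
m=((g[...,2]>190)&(g[...,1]<40)).astype(np.uint8)
for c in [(318,194),(316,102)]:
    q=np.zeros_like(m);q[c[1]-18:c[1]+18,c[0]-18:c[0]+18]=m[c[1]-18:c[1]+18,c[0]-18:c[0]+18]
    n,l,st,ce=cv2.connectedComponentsWithStats(q);i=1+st[1:,4].argmax()
    cn=max(cv2.findContours((l==i).astype(np.uint8),0,2)[0],key=cv2.contourArea);e=cv2.fitEllipse(cn)
    print(e,onz(W,e[0],.112))
# block top via colour
bm=((g[...,0]<20)&(g[...,1]>90)&(g[...,2]>60)).astype(np.uint8);bm[:60]=0;bm[220:]=0;bm[:,:275]=0;bm[:,355:]=0
cn=cv2.convexHull(np.vstack(cv2.findContours(bm,0,2)[0]));rc=cv2.minAreaRect(cn);b=cv2.boxPoints(rc)
Q=np.array([onz(W,u,.052)[:2] for u in b]);print(b,Q,Q.mean(0))
E
```

```text
((315.6397399902344, 190.3140411376953), (21.577430725097656, 22.738372802734375), 98.7704849243164) [0.4642 0.3451 0.112 ]
((314.52508544921875, 98.48219299316406), (24.7101993560791, 26.215177536010742), 165.2216033935547) [0.4888 0.2586 0.112 ]
[[286.  69.]
 [344.  69.]
 [344. 205.]
 [286. 205.]] [[0.5291 0.2346]
 [0.4668 0.2174]
 [0.4208 0.3699]
 [0.4917 0.3895]] [0.4771 0.3029]
```

View pics/w1c.png

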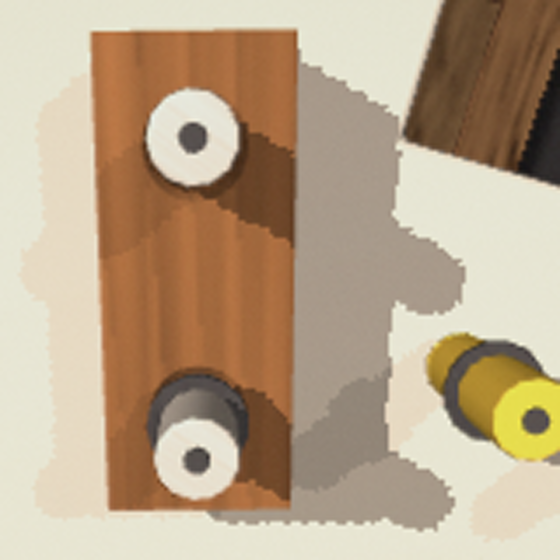

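The enlarged crop confirms it: the lower post, with its top at about (316,191), has the dark ring at about (316,180). The upper one at (315,99) is plain. I'll grasp the ringed one.

```bash
python3 -c "
from h import *
plan([.464,.3455,.075],-164.6,n=5)"
```

```text
from [0.4615 0.3445 0.2336] -164.63 D [ 0.0025  0.001  -0.1586] dyaw 0.03 n 5
[[-0.0001,-0.0005,0.0317],-0.01],[[-0.0001,-0.0005,0.0317],-0.01],[[-0.0001,-0.0005,0.0317],-0.01],[[-0.0001,-0.0005,0.0317],-0.01],[[-0.0001,-0.0005,0.0317],-0.01],
```

Call:
apply_moves:
  moves:
    - [[-0.001,-0.001,0.03],0]
    - [[-0.001,-0.0015,0.035],0]
    - [[0,0,0.035],0]
    - [[0,0,0.03],0]
    - [[0,0,0.028],0]

```text
time_s: 3.25
tcp_pos: [0.4632, 0.3466, 0.0739]
ee_rot: [[0.265, -0.964, -0.001], [-0.964, -0.265, -0.001], [0.0, 0.001, -1.0]]
wrist_force: [0.2, 0.5, 0.4]
gripper_width: 1.001
gripper_force: 0.0
```

Call:
apply_moves:
  moves:
    - [[0,0,0],0]
    - [[0,0,0],0]
    - [[0,0,0],0]
    - [[0,0,0],0]
    - [[0,0,0],0]
  hand: 0.0

```text
time_s: 3.67
tcp_pos: [0.4651, 0.3474, 0.0778]
ee_rot: [[0.263, -0.965, 0.003], [-0.965, -0.263, 0.003], [-0.002, -0.004, -1.0]]
wrist_force: [0.4, -0.3, -0.5]
gripper_width: 0.705
gripper_force: 0.0
```

Call:
apply_moves:
  moves:
    - [[0,0,0],0]
    - [[0,0,0],0]
    - [[0,0,0],0]
    - [[0,0,0],0]

```text
time_s: 4.0
tcp_pos: [0.4643, 0.3462, 0.0759]
ee_rot: [[0.263, -0.965, 0.0], [-0.965, -0.263, 0.0], [-0.0, -0.0, -1.0]]
wrist_force: [0.1, -0.0, 0.4]
gripper_width: 0.403
gripper_force: 0.0
```

Call:
apply_moves:
  moves:
    - [[0,0,0],0]
    - [[0,0,0],0]
    - [[0,0,0],0]
    - [[0,0,0],0]
    - [[0,0,0],0]

```text
time_s: 4.42
tcp_pos: [0.4643, 0.3462, 0.0756]
ee_rot: [[0.263, -0.965, 0.0], [-0.965, -0.263, -0.0], [0.0, 0.0, -1.0]]
wrist_force: [0.5, 0.3, 0.8]
gripper_width: 0.288
gripper_force: 30.0
```

Call:
apply_moves:
  moves:
    - [[0,0,-0.015],0]
    - [[0,0,-0.03],0]
    - [[0,0,-0.04],0]
    - [[0,0,-0.04],0]
    - [[0,0,-0.04],0]

```text
time_s: 4.83
tcp_pos: [0.4637, 0.3457, 0.2416]
ee_rot: [[0.263, -0.965, -0.001], [-0.965, -0.263, -0.001], [0.001, 0.002, -1.0]]
wrist_force: [0.6, 0.0, -1.1]
gripper_width: 0.285
gripper_force: 30.0
```

```bash
python3 -c "
from h import *
plan([.5475,.119,.25],-156)"
```

```text
from [0.4637 0.3457 0.2416] -164.76 D [ 0.0838 -0.2267  0.0084] dyaw 8.76 n 7
[[0.0344,-0.0030,-0.0012],-1.25],[[0.0345,-0.0023,-0.0012],-1.25],[[0.0345,-0.0015,-0.0012],-1.25],[[0.0345,-0.0008,-0.0012],-1.25],[[0.0345,-0.0000,-0.0012],-1.25],[[0.0345,0.0007,-0.0012],-1.25],[[0.0345,0.0015,-0.0012],-1.25],
```

Call:
apply_moves:
  moves:
    - [[0.0344,-0.003,-0.001],-1.25]
    - [[0.0345,-0.0023,-0.001],-1.25]
    - [[0.0345,-0.0015,-0.001],-1.25]
    - [[0.0345,-0.0008,-0.001],-1.25]
    - [[0.0345,0,-0.001],-1.25]

```text
time_s: 5.25
tcp_pos: [0.5239, 0.1827, 0.2451]
ee_rot: [[0.368, -0.93, -0.001], [-0.93, -0.368, -0.0], [-0.0, 0.001, -1.0]]
wrist_force: [-0.5, 0.9, -0.3]
gripper_width: 0.292
gripper_force: 30.0
```

Call:
apply_moves:
  moves:
    - [[0.0345,0.0007,-0.001],-1.25]
    - [[0.0345,0.0015,-0.001],-1.25]
    - [[0,0,0],0]
    - [[0,0,0],0]

```text
time_s: 5.58
tcp_pos: [0.5481, 0.1177, 0.2468]
ee_rot: [[0.403, -0.915, -0.001], [-0.915, -0.403, -0.0], [-0.0, 0.001, -1.0]]
wrist_force: [-0.2, 1.8, -1.6]
gripper_width: 0.293
gripper_force: 30.0
```

```bash
python3 - <<'E'
from h import *
np.set_printoptions(precision=4,suppress=True)
P=[]
for i in range(3):
    s=r.sense();W=imaging.capture("wrist");P.append(s["tcp_pos"]);
    print(s["tcp_pos"],np.array(W["eye"]))
    for t,z in [("stand_bore",.075),("stand_mark",.097),("stand",0),("lever_paddle",.118)]:
        for d in models.place_of(W,t)[:1]:
            u=np.array(d["at"])*[640,400];print(t,u,round(d["confidence"],2),onz(W,u,z))
cv2.imwrite("pics/w2.png",W["frame"]);print(s["time_s"])
import pickle;pickle.dump(W,open("W2.pkl","wb"))
E
```

```text
[0.5481 0.1177 0.2468] [0.5788 0.0471 0.4099]
stand_bore [316.928 119.08 ] 0.77 [0.5774 0.0541 0.075 ]
stand_mark [315.584 118.72 ] 0.64 [0.579  0.0539 0.097 ]
stand [320.  121.2] 0.95 [0.5721 0.0566 0.    ]
lever_paddle [320.32 162.68] 0.72 [0.5569 0.0915 0.118 ]
[0.5476 0.1205 0.2473] [0.5786 0.05   0.4105]
stand_bore [229.504  29.68 ] 0.74 [0.6978 0.0118 0.075 ]
stand_mark [318.016 116.32 ] 0.68 [0.5777 0.0536 0.097 ]
stand [323.328 118.72 ] 0.78 [0.5693 0.0546 0.    ]
lever_paddle [321.216 157.08 ] 0.74 [0.5583 0.0888 0.118 ]
[0.5479 0.1201 0.2475] [0.5787 0.0496 0.4107]
stand_mark [320.32 118.12] 0.72 [0.5749 0.0538 0.097 ]
stand [321.728 116.32 ] 0.63 [0.5729 0.0521 0.    ]
lever_paddle [320.128 158.   ] 0.8 [0.5591 0.0897 0.118 ]
6.0833
```

View pics/w2.png

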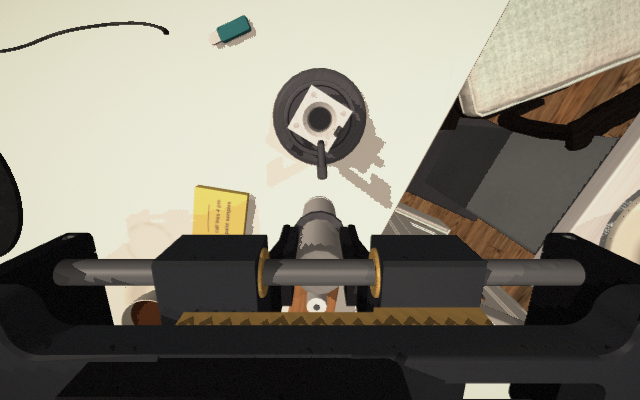

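```bash
python3 - <<'E'
import cv2
f=cv2.imread("pics/w2.png")
cv2.imwrite("pics/w2c.png",cv2.resize(f[60:240,260:380],None,fx=3.3,fy=3.3,interpolation=cv2.INTER_CUBIC)) if 0 else cv2.imwrite("pics/w2c.png",cv2.resize(f[65:165,265:375],None,fx=6,fy=6,interpolation=cv2.INTER_CUBIC)[:600])
E
```

```text
(no output)
```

View pics/w2c.png

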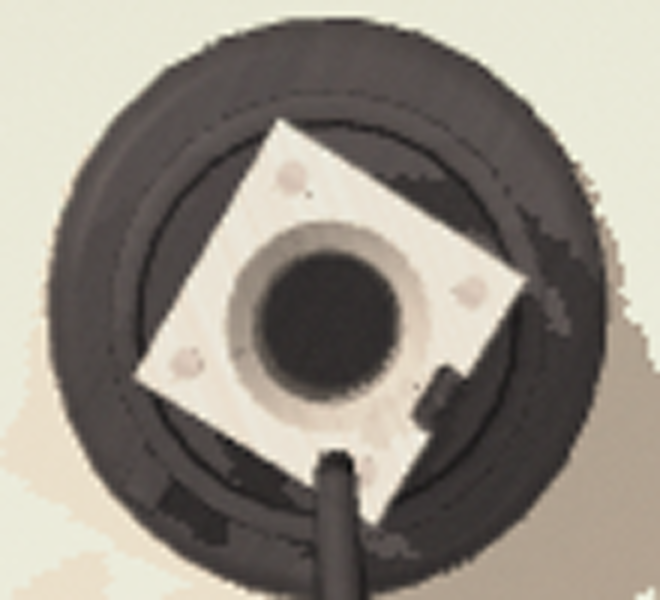

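```bash
python3 - <<'E'
from h import *
import pickle;W=pickle.load(open("W2.pkl","rb"))
np.set_printoptions(precision=4,suppress=True)
c=lambda u:(np.array(u)+.5)/6-.5+[265,65]
C=np.array([onz(W,c(u),.075)[:2] for u in [(280,120),(525,280),(375,522),(137,375)]])
print(C,"ctr",C.mean(0),[np.linalg.norm(C[i]-C[i-1]) for i in range(4)])
ctr=C.mean(0);e=C-np.roll(C,1,0);print("edge yaw",np.degrees(np.arctan2(e[:,1],e[:,0]))%90)
print("chamfer",onz(W,c((330,326)),.075), "tab",onz(W,c((440,400)),.097))
E=onz(W,c((335,462)),.137);O=onz(W,(322,178),.137);print("paddle",E,O,np.degrees(np.arctan2(*(O-E)[1::-1])),[np.degrees(np.arctan2(*(Q[:2]-ctr)[::-1])) for Q in(E,O)],[np.linalg.norm(Q[:2]-ctr) for Q in (E,O)])
K=W["intrinsics"];print(K[0])
t=np.array([.5479,.1195,.2475])
for z in(-.0696,-.0576,-.0096,-.0056,.0364): print(z,proj(W,t+[0,0,z]))
f=W["frame"];cv2.imwrite("pics/w2p.png",cv2.resize(f[180:260,270:370],None,fx=6,fy=6,interpolation=cv2.INTER_CUBIC))
E
```

```text
[[0.5983 0.0257]
 [0.545  0.0327]
 [0.5519 0.0854]
 [0.605  0.0785]] ctr [0.5751 0.0556] [np.float64(0.05323892872596619), np.float64(0.05378795899037019), np.float64(0.05318335009379159), np.float64(0.05350734047996645)]
edge yaw [82.8391 82.524  82.5371 82.5826]
chamfer [0.575  0.0553 0.075 ] tab [0.5521 0.0585 0.097 ]
paddle [0.5665 0.0728 0.137 ] [0.5507 0.1043 0.137 ] 116.69217154938376 [np.float64(116.33242707959832), np.float64(116.56536443761864)] [np.float64(0.01920676187978102), np.float64(0.05448816328240197)]
[285.5627   0.     318.6237]
-0.0696 [318.2176 205.5698]
-0.0576 [318.1942 210.1538]
-0.0096 [318.0717 234.1351]
-0.0056 [318.0587 236.6779]
0.0364 [317.8802 271.6265]
```

View pics/w2p.png

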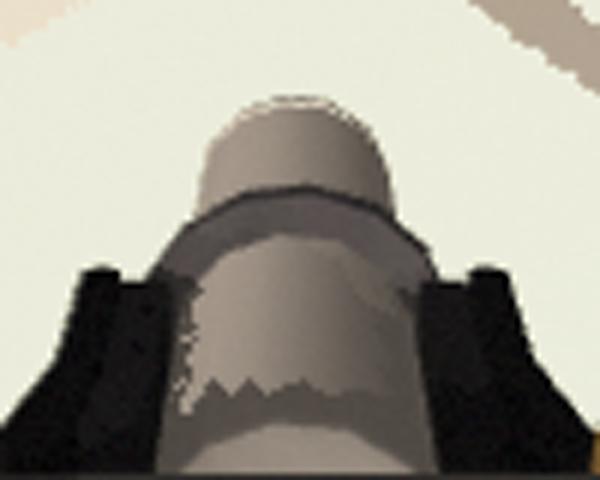

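```bash
python3 - <<'E'
from h import *
import pickle;W=pickle.load(open("W2.pkl","rb"))
np.set_printoptions(precision=4,suppress=True)
from scipy.optimize import least_squares
Rt=np.array(r.sense()["ee_rot"]);tx=Rt[:,0];ty=Rt[:,1]
t=np.array([.5479,.1195,.2475])
obs=[(.0175,0,-.0096,(318.9,210.8)),(.013,0,-.0056,(319,219.0)),(.013,0,.0364,(319.2,250.6)),
 (0,.0175,-.0076,None)]
for a,b,z,o in obs: print(a,z,proj(W,t+a*tx+b*ty+[0,0,z]),o)
for x in(.007,.013): print("foot",proj(W,t+x*tx+[0,0,-.0696 if x<.01 else -.0576]),"obs row 196 / top")
def res(q): return np.concatenate([proj(W,t+q[0]*tx+q[1]*ty+[0,0,q[2]]+a*tx+[0,0,z])-o for a,b,z,o in obs[:3]])
q=least_squares(res,[0,0,0]).x;print("fit tx,ty,z",q,res(q))
E
```

```text
0.0175 -0.0096 [318.0899 208.842 ] (318.9, 210.8)
0.013 -0.0056 [318.0722 217.669 ] (319, 219.0)
0.013 0.0364 [317.8929 248.0222] (319.2, 250.6)
0 -0.0076 [345.0353 235.4251] None
foot [318.2243 197.7459] obs row 196 / top
foot [318.2069 194.8613] obs row 196 / top
fit tx,ty,z [-0.0006  0.0006  0.0015] [ 0.1151 -0.3144  0.0107  0.3983 -0.0961 -0.0684]
```

The wrist view shows the post held centred in the fingers, with its ring at about (319,212). The bore is at (320,119), the index tab at (338,131), and the paddle runs from (320,141) to (322,178). That puts the stand at (0.5751, 0.0556) with yaw -7.4°, and the lever about 0.59 rad open.

Call:
apply_moves:
  moves:
    - [[0.02,0,0],0]
    - [[0.03,0,0],0]
    - [[0.02,0.0006,0],0]
    - [[0,0,0],7]
    - [[0,0,0],7]

```text
time_s: 6.75
tcp_pos: [0.5762, 0.054, 0.2473]
ee_rot: [[0.166, -0.986, -0.0], [-0.986, -0.166, -0.0], [0.0, 0.0, -1.0]]
wrist_force: [0.3, 0.7, -1.7]
gripper_width: 0.293
gripper_force: 30.0
```

Call:
apply_moves:
  moves:
    - [[0,0,0],7]
    - [[0,0,0],1.5]
    - [[0,0,0],0]
    - [[0,0,0],0]

```text
time_s: 7.08
tcp_pos: [0.576, 0.0553, 0.2475]
ee_rot: [[0.027, -1.0, -0.0], [-1.0, -0.027, -0.0], [0.0, 0.0, -1.0]]
wrist_force: [1.2, 1.5, -0.8]
gripper_width: 0.287
gripper_force: 30.0
```

```bash
python3 - <<'E'
from h import *
np.set_printoptions(precision=4,suppress=True)
A=[]
for i in range(10):
    W=imaging.capture("wrist");s=r.sense();A.append(list(s["tcp_pos"])+[np.degrees(np.arctan2(s["ee_rot"][1][1],s["ee_rot"][0][1]))])
print(np.mean(A,0),np.std(A,0),s["time_s"],s["joints"],s["wrist_force"])
cv2.imwrite("pics/w3.png",cv2.resize(W["frame"][60:260,200:440],None,fx=3.3,fy=3,interpolation=cv2.INTER_CUBIC))
E
```

```text
[   0.5759    0.0553    0.2476 -178.4797] [0.     0.     0.     0.0141] 7.5833 [ 21.5203  16.5688  -3.9755   0.0009 -69.453  -20.0179] [ 0.191   0.3551 -1.7134]
```

Call:
apply_moves:
  moves:
    - [[0,0,0.025],0]
    - [[0,0,0.03],0]
    - [[0,0,0.025],0]
    - [[0,0,0.015],0]
    - [[0,0,0.01],0]

```text
time_s: 8.0
tcp_pos: [0.5748, 0.055, 0.1403]
ee_rot: [[0.026, -1.0, -0.004], [-1.0, -0.026, -0.001], [0.001, 0.004, -1.0]]
wrist_force: [0.5, 0.0, -1.9]
gripper_width: 0.289
gripper_force: 30.0
```

Call:
apply_moves:
  moves:
    - [[0,0,0.006],0]
    - [[0,0,0.006],0]
    - [[0,0,0.006],0]
    - [[0,0,0.004],0]
    - [[0,0,0],0]

```text
time_s: 8.42
tcp_pos: [0.5758, 0.0553, 0.1202]
ee_rot: [[0.026, -1.0, -0.001], [-1.0, -0.026, -0.0], [0.0, 0.001, -1.0]]
wrist_force: [0.0, -0.1, -1.4]
gripper_width: 0.291
gripper_force: 30.0
```

Insertion is free of force, so I'll go down the rest of the way to the mark and look.

Call:
apply_moves:
  moves:
    - [[0,0,0.006],0]
    - [[0,0,0.006],0]
    - [[0,0,0.0035],0]
    - [[0,0,0],0]
    - [[0,0,0],0]

```text
time_s: 8.83
tcp_pos: [0.5759, 0.0552, 0.1047]
ee_rot: [[0.026, -1.0, -0.0], [-1.0, -0.026, -0.0], [0.0, 0.0, -1.0]]
wrist_force: [0.1, -0.7, -0.6]
gripper_width: 0.294
gripper_force: 30.0
```

```bash
python3 - <<'E'
from h import *
import pickle
np.set_printoptions(precision=4,suppress=True)
W=imaging.capture("wrist");S=imaging.capture("scene");s=r.sense();pickle.dump((W,S),open("W4.pkl","wb"))
print(s["tcp_pos"],s["time_s"],s["wrist_force"])
m=[.5751,.0556,.097];print(proj(W,m),proj(S,m),proj(S,[.5523,.0586,.097]))
for P in (W,S):
    for t in("post_ring","stand_mark","lever_paddle"): print(t,[(np.round(np.array(d["at"])*[640,400],1),round(d["confidence"],2)) for d in models.place_of(P,t)[:3]])
a=cv2.resize(S["frame"][150:230,290:370],None,fx=7,fy=7,interpolation=cv2.INTER_CUBIC)
b=cv2.resize(W["frame"][150:270,280:360],(373,560),interpolation=cv2.INTER_CUBIC)
v=np.hstack([cv2.resize(a,(420,560))[:560],b]);cv2.imwrite("pics/c4.png",v);print(v.shape)
E
```

```text
[0.5762 0.0553 0.1052] 8.9333 [ 0.9213  0.2924 -1.3338]
[319.4197 236.8969] [338.7243 183.7455] [333.4087 186.8907]
post_ring [(array([320.8, 235.4]), 0.87)]
stand_mark []
lever_paddle [(array([345.6, 303.3]), 0.7), (array([319.2, 197. ]), 0.51)]
post_ring [(array([232. , 190.8]), 0.77), (array([229. , 161.5]), 0.63), (array([340.2, 183.2]), 0.61)]
stand_mark [(array([340.3, 185.8]), 0.74), (array([433.3, 252.6]), 0.35)]
lever_paddle [(array([327.9, 175.9]), 0.77)]
(560, 793, 3)
```

View pics/c4.png

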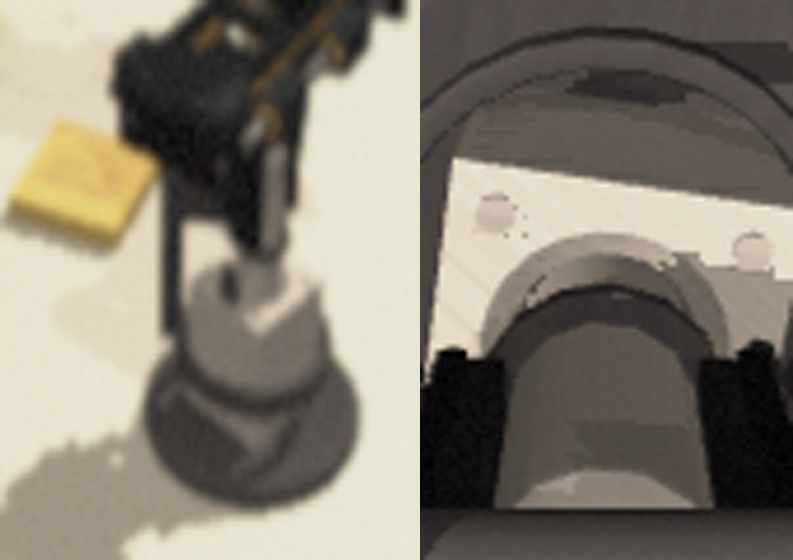

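The scene half shows the post standing in the bore, with the finger clear of the paddle at about (318,188). In the wrist half the ring edge is at row 211.5, the same as before insertion, so the post has not slipped. By the encoder its height is about 97 mm. Next I'll turn the hand clockwise.

Call:
apply_moves:
  moves:
    - [[0,0,0],5]
    - [[0,0,0],5]
    - [[0,0,0],5]
    - [[0,0,0],4]
    - [[0,0,0],3]

```text
time_s: 9.65
tcp_pos: [0.576, 0.0553, 0.1051]
ee_rot: [[-0.353, -0.936, 0.0], [-0.936, 0.353, 0.0], [-0.0, -0.0, -1.0]]
wrist_force: [-0.1, -0.7, -0.9]
gripper_width: 0.287
gripper_force: 30.0
```

Call:
apply_moves:
  moves:
    - [[0,0,0],3]
    - [[0,0,0],3]
    - [[0,0,0],3]
    - [[0,0,0],3]
    - [[0,0,0],3]

```text
time_s: 10.07
tcp_pos: [0.5747, 0.0548, 0.105]
ee_rot: [[-0.583, -0.813, -0.003], [-0.813, 0.583, -0.001], [0.002, 0.002, -1.0]]
wrist_force: [-2.3, -0.4, 0.7]
gripper_width: 0.292
gripper_force: 30.6
```

Call:
apply_moves:
  moves:
    - [[0,0,0],3]
    - [[0,0,0],3]
    - [[0,0,0],3]
    - [[0,0,0],3]
    - [[0,0,0],2]

```text
time_s: 10.48
tcp_pos: [0.5746, 0.055, 0.1049]
ee_rot: [[-0.762, -0.648, -0.003], [-0.648, 0.762, -0.001], [0.003, 0.001, -1.0]]
wrist_force: [-2.8, 1.0, -0.2]
gripper_width: 0.292
gripper_force: 30.5
```

```bash
python3 - <<'E'
from h import *
s=r.sense();print(np.round(s["tcp_pos"],4),s["moment"],s["wrist_force"],s["joints"])
W=imaging.capture("wrist");cv2.imwrite("pics/w5.png",W["frame"])
for t in("lever_paddle",):
  for d in models.place_of(W,t)[:3]:
    u=np.array(d["at"])*[640,400];X=onz(W,u,.118);print(u,d["confidence"],X,np.degrees(np.arctan2(X[1]-.0556,X[0]-.5751)))
E
```

```text
[0.5746 0.055  0.1049] [0.12652395 0.63966302 0.08977428] [-2.81880084  1.01117965 -0.19018335] [ 2.15214657e+01  2.38273343e+01 -1.52516586e+01 -2.92056371e-02
 -5.10832688e+01 -7.11409409e+01]
```

Call:
apply_moves:
  moves:
    - [[0,0,0],2]
    - [[0,0,0],2]
    - [[0,0,0],1]
    - [[0,0,0],1]
    - [[0,0,0],0]

```text
time_s: 11.0
tcp_pos: [0.5754, 0.0551, 0.1049]
ee_rot: [[-0.824, -0.566, -0.001], [-0.566, 0.824, -0.0], [0.001, 0.0, -1.0]]
wrist_force: [-2.4, -0.3, 0.2]
gripper_width: 0.292
gripper_force: 30.7
```

Call:
apply_moves:
  moves:
    - [[0,0,0],1]
    - [[0,0,0],1]
    - [[0,0,0],0]
    - [[0,0,0],0]

```text
time_s: 11.33
tcp_pos: [0.5756, 0.0552, 0.1049]
ee_rot: [[-0.843, -0.537, -0.001], [-0.537, 0.843, -0.0], [0.001, 0.0, -1.0]]
wrist_force: [-3.8, -1.3, -0.4]
gripper_width: 0.288
gripper_force: 31.0
```

Call:
apply_moves:
  moves:
    - [[0,0,0],1]
    - [[0,0,0],1]
    - [[0,0,0],0]
    - [[0,0,0],0]

```text
time_s: 11.67
tcp_pos: [0.5749, 0.0552, 0.1049]
ee_rot: [[-0.862, -0.507, -0.002], [-0.507, 0.862, -0.0], [0.002, 0.001, -1.0]]
wrist_force: [-5.0, -0.5, 0.7]
gripper_width: 0.292
gripper_force: 31.1
```

```bash
python3 - <<'E'
from h import *
s=r.sense();print(np.round(s["tcp_pos"],4),s["moment"],s["wrist_force"])
W=imaging.capture("wrist");S=imaging.capture("scene")
for th in (82.6,86.6,90.6):
    c=np.array([np.cos(np.radians(th)),np.sin(np.radians(th))]);print(th,[proj(S,[.5751+q*c[0],.0556+q*c[1],z]).round(1).tolist() for q,z in((.056,.137),(.056,.1),(.038,.118))])
print([(np.round(np.array(d["at"])*[640,400],1),d["confidence"]) for d in models.place_of(S,"lever_paddle")[:2]])
a=cv2.resize(S["frame"][150:230,290:370],(560,560),interpolation=cv2.INTER_CUBIC);cv2.imwrite("pics/c6.png",a)
E
```

```text
[0.5749 0.0552 0.1049] [0.06140411 1.39457283 0.12652943] [-5.04908971 -0.51385876  0.71635474]
82.6 [[325.3, 165.0], [325.0, 175.4], [329.5, 172.7]]
86.6 [[324.4, 165.5], [324.1, 175.9], [328.9, 173.1]]
90.6 [[323.6, 166.0], [323.3, 176.5], [328.4, 173.5]]
[(array([329.7, 172.8]), 0.63)]
```

View pics/c6.png

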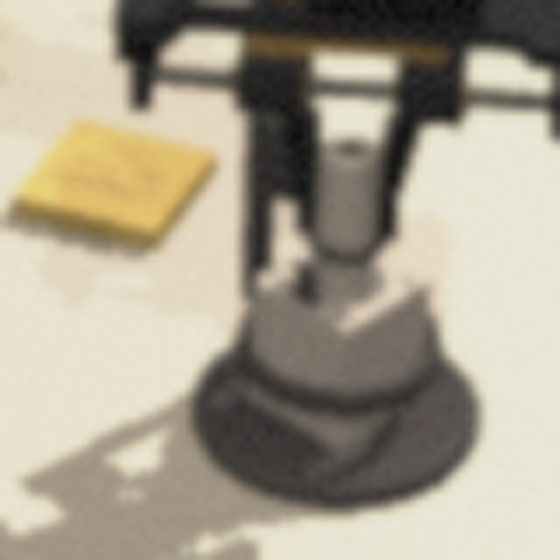

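Call:
apply_moves:
  moves:
    - [[0,0,0],1]
    - [[0,0,0],1]
    - [[0,0,0],0]
    - [[0,0,0],0]

```text
time_s: 12.15
tcp_pos: [0.5743, 0.0552, 0.1048]
ee_rot: [[-0.879, -0.476, -0.003], [-0.476, 0.879, -0.0], [0.003, 0.001, -1.0]]
wrist_force: [-6.8, 0.4, 2.0]
gripper_width: 0.29
gripper_force: 31.9
```

```bash
python3 - <<'E'
from h import *
S=imaging.capture("scene");s=r.sense();print(s["tcp_pos"],s["wrist_force"],s["time_s"])
d=np.array(S["eye"])-[.5751,.0556,0];d[2]=0;d/=np.linalg.norm(d);c=np.array([.5751,.0556,0])
to=lambda u:((np.array(u)-[290,150]+.5)*7-.5).round(0)
for k,q in {"posttop":c+[0,0,.141],"ring low front":c+.0175*d+[0,0,.095],"tab tip outer":c+.023*np.array([-.991,.129,0])+[0,0,.097]}.items(): print(k,to(proj(S,q)))
f=c+[0,0,.075]; 
for a,b in((1,1),(1,-1),(-1,1),(-1,-1)):
    th=np.radians(-7.4);v=.027*np.array([a*np.cos(th)-b*np.sin(th),a*np.sin(th)+b*np.cos(th),0]);print("collar corner",to(proj(S,f+v)))
print("foot left/right/bottom",to(proj(S,c+.064*d+[0,0,0])),[to(proj(S,c+k*.064*np.array([-d[1],d[0],0])+[0,0,.006])) for k in(1,-1)])
E
```

```text
[0.574297   0.05517299 0.10481818] [-6.58705391 -0.12689223  2.12989967] 12.2
posttop [348. 151.]
ring low front [343. 267.]
tab tip outer [307. 261.]
collar corner [338. 231.]
collar corner [432. 282.]
collar corner [252. 282.]
collar corner [346. 335.]
foot left/right/bottom [331. 514.] [array([482., 417.]), array([191., 403.])]
```

```bash
python3 -c "
from h import *
print(r.finish_job())"
```

```text
the job is handed in; nothing more can be done
None
```

I handed the job in at about 12 s. The ringed post is still held in the stand's bore, with its ring at about 97 mm, level with the tab tip to within 1–2 mm. The lever is closed: the scene view matches the closed position and the push force rose to about 7 N, as it would against the stop. The verdict was not shown, and I did not re-check the plain post and desk items in a final picture.

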